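Clip the dial plate on the tag hook

ROBOT

A 6-joint arm with a two-finger parallel gripper is mounted at the origin on the work surface. World frame = base frame: x ahead of the robot, y to its left, z up, the work surface at z = 0. Lengths are in mm, angles in rad, forces in N, time in s.
With the tool pointing down it reaches from about 350 to 975 mm from the base axis. Payload 7.1 kg.
Tool frame: the origin (TCP) lies at the very end of the fingers, on their centre line; the grasp point (between the pads) lies 19 mm behind it; x points along the fingers, y is the direction in which the jaws open and shut, and the axes are right-handed (so a half turn about x gives the same grasp; the last joint's range is limited). The gripper opens to 88 mm and grips with 3 to 60 N. Pads are 20 mm wide; open, the fingers measure 115 mm over their backs; the gripper's body (75 mm by 178 mm) begins 61 mm behind the grasp point.
Start: joints at [1.224, 0.423, 1.63, -0, 1.089, -0.019], TCP at [201.194, 591.714, 222.675] pointing down, gripper open.
Joint ranges: [-3, 3], [-0.9, 2.11], [0.09, 2.58], [-1.31, 4.45], [0.11, 2.69], [-2.54, 2.54]. Speed limits (rad/s): [2.39, 2.39, 3.01, 3.14, 3.14, 3.14].

INTERFACE

Orientations are given as a rotation vector (axis times angle).
In Python, from workcell import ctrl gives the robot as it stands. The module is installed in compiled form; this text tells all that it offers.
- The arm moves only by the tool carry_out, never from a script. Its argument "commands" is a list of rows, each a list of 6 numbers: the shift along the tool's x, y, z in m, then the turn, a rotation vector about the tool's x, y, z in degrees. In form: [[tx, ty, tz, rx, ry, rz], ...]. A call has 1 to 8 rows; each row shifts and turns the pose as measured when the row begins, along the tool's axes as they then stand; what a row does not reach is not made up. A row lasts 1/8 s, in which the tool goes at most 62.5 mm and 10.7 degrees, less where a joint would pass 70% of its speed; a pose out of reach is approached as far as the arm can. A call with a gripper value outside its range is refused whole. "grip" is the closure, from 0 (fully open) to 1 (shut), set as the call begins (left out, the last holds). The fingers move at their own pace and stop on an object; the grip force is fixed at half the most. Time passes only in rows, so rows that do not move let the fingers close. It gives the time, the measured TCP pose, the force and the opening at its end, in the units of the state.
- ctrl.get_obs(): the state, without advancing time (a new reading comes with each control period).
- ctrl.get_image(name): name is "scene" or "side" or "wrist"; returns a dict with "pixels" (420x560x3 uint8, blue, green, red), "intrinsics" (3x3 intrinsics, pixels), "rvec" (rotation vector, rad) and "tvec" (3), from world to camera coordinates, as OpenCV has them. Camera axes: x right, y down, z forward; pixel columns grow to the right and rows downward; lengths in mm; the calibration is good to about 2 mm. A picture is of the moment at which its call begins. There is no depth.
- ctrl.close_job(): hands the job in, once; it reports no verdict.
The state is a dict: "t": time; "qpos": joint angles; "qvel": joint speeds; "joint_torque": joint torques, N m; "ee_pos": TCP position; "orientation": TCP orientation; "ft_force": force on the tool from outside, world axes, zero at the start; "moment": the same for the moment, N m; "width": finger opening in mm.
Only numpy, scipy, OpenCV 4.12 (cv2) and the standard library are available. Lean on these libraries where they do the work, as an engineer would, in place of code of your own. Each camera call takes 0.05 s, during which the arm holds its last target. There are 200 camera calls.

TASK

Take the dial plate out of its rack and hang it on the hook of the tag stand, with its dial facing outward, away from the stand's post. The hook's height has been reset by hand, so feel for it gently; push the sprung backing plate back with the dial plate, slide it down behind the hook's nose until it is fully home and the white tag switch is pressed in, then let go. Press only lightly on the stand and leave the other things on the bench as they are.

Things in the scene. Friction and masses are not known exactly. Their poses are not given: they have to be found in the camera images.
- tag_mid (a point): centre of the dial plate: loose white upright plastic plate, 10 mm thick (x), 64 wide (y), 127 tall (z up), 0.12 kg; point 63.5 mm above its lower edge. A window through it, 24 x 24 mm, spans 55 to 79 mm above the lower edge, mid-width; grip the solid 48 mm above it, across the thickness. +x is the marked side (dial, graduations), the other is plain. It starts standing in the rack
- tag_dial (a point): centre of the outer end of the round steel dial boss (30 mm across, 5 mm proud) on the plate's marked side, 34 mm above the plate's lower edge, 10 mm along the plate's +x from its mid-plane
- rack: fixed grey block 60 x 90 x 24 mm, origin under its centre, with an upright slot along its y, 11.5 mm wide, 72 long, 16 deep. The plate stands in it, its +x along the rack's +x; lift it straight up to take it out
- stand: fixed tag stand, origin under the middle of its base plate (160 x 110 x 12 mm); +x is outward (where the hook points), z up. A 14 mm post, top at z = 195 mm, stands at x = -25 mm. A carriage clamped on it (firm up to 60 N) carries the hook; its height is NOT measured. A plate hung home has its mid-plane at x = 70 mm and the upper edge of its window on the hook bar's top
- under_nose (a point): point on the bench straight below the nose, 78 mm out from the stand's origin, same axes. Hook: level bar 10 mm wide, 6 thick, its top anywhere 140 to 180 mm above this point; at its end the nose, 10 mm wide, 6 thick (75 to 81 mm out), rises 8 mm above the bar's top. Carriage parts rise at most 4 mm above the bar's top
- backplate (a joint): how far the sprung backing plate behind the nose is pushed back to the post, m: 0 relaxed (front face 70 mm out, 5 mm behind the nose), 0.011 at its stop; pushes outward with 2.1 N plus 0.7 N per mm. 50 mm wide, from 28 mm below to 6 mm above the bar's top. Reads about 0.005 with the dial plate clipped between it and the nose
- present (a joint): how far the white tag switch (6 x 6 mm, standing 4 mm out of the bar's top between nose and backing plate) is pressed down, m: 0 free, 0.004 fully in; under 1 N of spring
- bottle: bystander: amber bottle, 60 mm across, 130 mm tall, origin under its centre
- jar: bystander: white jar, 44 mm across, 50 mm tall, origin under its centre
- column: bystander: steel chromatography column lying along its x, 170 mm long, 26 mm thick, origin under its centre
- beaker: bystander: glass beaker, 64 mm across, 80 mm tall, origin under its centre
Things that resemble listed ones, but are neither listed nor needed, are in the scene too. Of the things that look like the stand, the largest one is meant. Of the things like the part that bears tag_mid, leave any that is orange; of the rest the larger one is meant.

How it is judged:
By the outcome, as a careful person would: the job done as asked, in the order asked, and still so for the second after the job is handed in, with the robot touching nothing.
It also fails if it takes over 59 s, if anything falls off the work surface, if the arm or the gripper's body presses on something with over 40 N, if the wrist force passes 120 N, or if a joint passes its speed limit or range.

## Working session

There is one attempt and no reset: what is moved stays moved. The work goes in short steps, Python scripts to look and compute and a tool call to move; the robot and the scene stay as the last step left them, time stands still between calls to the robot, and variables do not carry over. Pictures are saved under pics/ and viewed, about 8 in all and at most 12, crops included, and the job is handed in when it is done.

Besides the shell and the picture viewer there is one more tool, called after "Request:" in YAML: its name, and indented under it one key for each argument. carry_out: Moves the arm, as the interface text tells. Its arguments: {"type":"object","properties":{"commands":{"type":"array"},"grip":{"type":"number"}},"required":["commands"]}

```bash
mkdir -p pics; cat > h.py <<'E'
import numpy as np, cv2
from workcell import ctrl
def snap(name,fn):
    d=ctrl.get_image(name); np.savez(fn+'.npz',**{k:np.asarray(v) for k,v in d.items()}); cv2.imwrite(fn+'.png',np.asarray(d['pixels'])); return d
def load(fn): return dict(np.load(fn+'.npz'))
def cam(d):
    K=np.array(d['intrinsics'],float);R=cv2.Rodrigues(np.array(d['rvec'],float))[0];t=np.array(d['tvec'],float).ravel();return K,R,t
def ray(d,px):
    K,R,t=cam(d);c=-R.T@t;v=R.T@np.linalg.solve(K,[px[0],px[1],1.]);return c,v/np.linalg.norm(v)
def onz(d,px,z):
    c,v=ray(d,px);return c+v*(z-c[2])/v[2]
def tri(*dp):
    A=np.zeros((3,3));b=np.zeros(3)
    for d,px in dp:
        c,v=ray(d,px);P=np.eye(3)-np.outer(v,v);A+=P;b+=P@c
    X=np.linalg.solve(A,b);return X
def proj(d,X):
    K,R,t=cam(d);p=K@(R@np.asarray(X,float)+t);return p[:2]/p[2]
E
python3 - <<'E'
from h import *
np.set_printoptions(precision=4,suppress=True)
for n in('scene','side'):
    d=snap(n,'pics/'+n); K,R,t=cam(d); print(n,K[0],-R.T@t,R[2])
s=ctrl.get_obs();print(s)
E
python3 -c "
import cv2;
for n in('scene','side'):
  cv2.imwrite('pics/%s_b.png'%n,cv2.resize(cv2.imread('pics/%s.png'%n),(800,600),interpolation=cv2.INTER_CUBIC))"
```

```text
scene [409.0776   0.     274.7078] [1053.6697  188.1358  855.9738] [-0.5188 -0.206  -0.8297]
side [508.5164   0.     271.6289] [ 242.1371 -724.0972  723.4642] [ 0.3444  0.7297 -0.5907]
{'t': 0.1, 'qpos': array([ 1.224 ,  0.4238,  1.6306, -0.    ,  1.0886, -0.019 ]), 'qvel': array([-0.0001, -0.0013, -0.0014,  0.0007,  0.0003,  0.0005]), 'joint_torque': array([  0.0005, -54.5622, -27.4322,   0.0646,   0.0189,  -0.    ]), 'ee_pos': array([201.0229, 591.2666, 221.9956]), 'orientation': array([ 0.2562,  1.5557, -0.2583]), 'ft_force': array([-0.6191, -0.1935, -0.4145]), 'moment': array([0.0155, 0.0401, 0.0527]), 'width': 87.56448642899076}
```

View pics/scene_b.png

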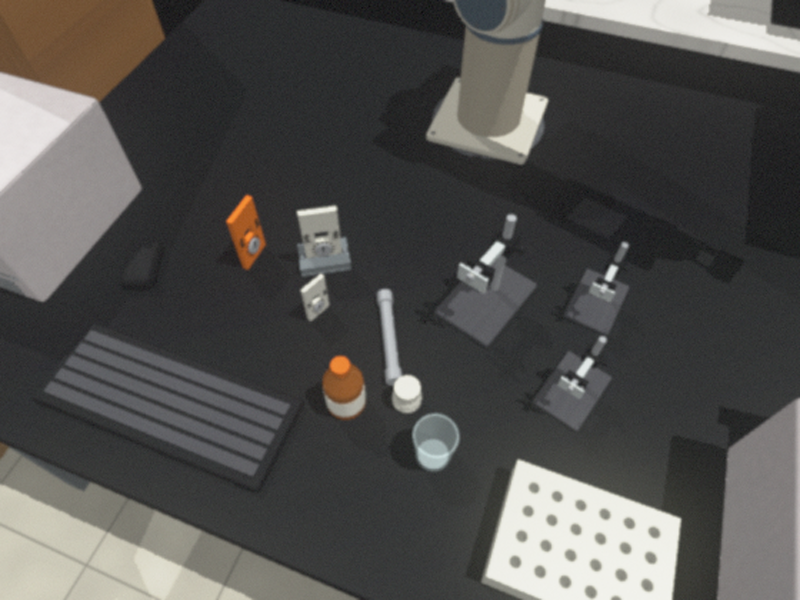

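View pics/side_b.png

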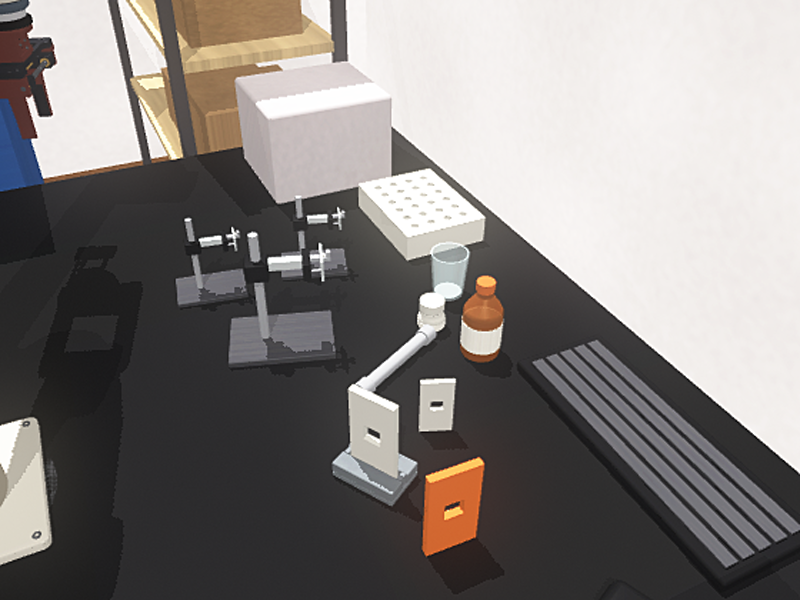

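The scene picture shows three plates: orange (245,232), white in the grey rack (322,235) and small white (315,298). It also shows three stands: large (485,300) and two small ones (600,290) and (573,385). The one in the rack is the larger non-orange plate, and the stand at (485,300) is the largest. I'll confirm both in an enlarged crop.

```bash
python3 - <<'E'
import cv2,numpy as np
a=cv2.imread('pics/scene.png');b=cv2.imread('pics/side.png')
def c(im,x,y,w,h,s): return cv2.resize(im[y:y+h,x:x+w],(w*s,h*s),interpolation=cv2.INTER_CUBIC)
# 80x60 px x5
P=[c(a,195,140,80,60,5),c(a,300,145,80,100,3),c(b,225,262,80,100,3),c(b,155,155,80,106,4)]
out=np.zeros((600,800,3),np.uint8)
out[:300,:400]=P[0];out[:300,400:640]=P[1];out[300:600,0:240]=P[2];out[300:600,400:720]=P[3][:300]if 0 else c(b,155,160,80,75,4)
out[300:600,240:400]=0
cv2.imwrite('pics/c1.png',out)
E
```

```text
(no output)
```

View pics/c1.png

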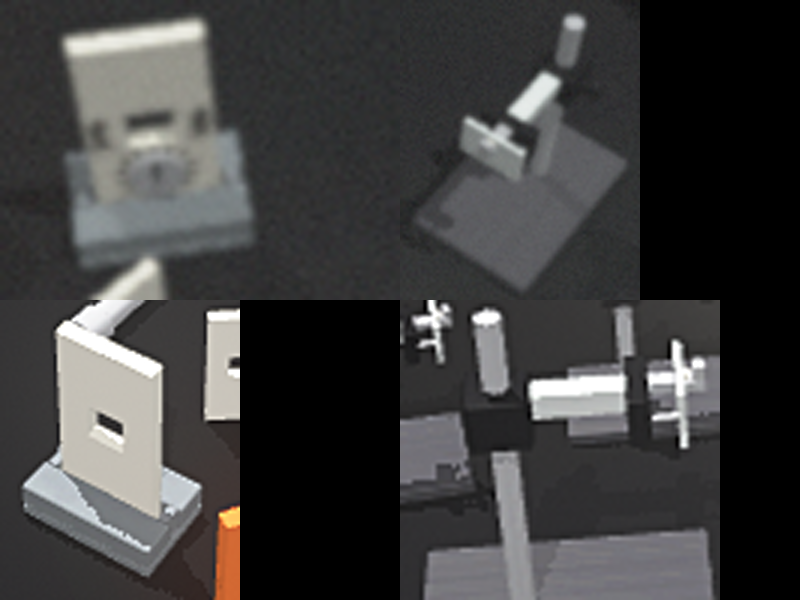

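The crop confirms both: the larger white plate stands in the rack with its dial toward the scene camera, and the large stand's hook points down-left in the scene view. Next I'll fit their poses.

```bash
cat > fit.py <<'E'
from h import *
from scipy.optimize import least_squares
A=load('pics/scene');B=load('pics/side')
def s(x,y,k,ox,oy): return ((x+.5)/k-.5+ox,(y+.5)/k-.5+oy)
def W(p,X): c,n=np.cos(p[2]),np.sin(p[2]);return [p[0]+c*X[0]-n*X[1],p[1]+n*X[0]+c*X[1],X[2]]
def fit(obs,p0):
    f=lambda p:np.concatenate([proj(d,W(p,X))-px for d,X,px in obs])
    r=least_squares(f,p0,loss='soft_l1',x_scale=[10,10,.1]);return r.x,f(r.x).reshape(-1,2)
a=lambda x,y:s(x,y,5,195,140)
b=lambda x,y:s(x,y-300,3,225,262)
c=lambda x,y:s(x-400,y,3,300,145)
e=lambda x,y:s(x-400,y-300,4,155,160)
g=lambda x,y:(x*.7,y*.7)
h0=8 # plate lower edge height in rack
zt=h0+127
rack=[(A,(30,-45,24),a(75,238)),(A,(30,45,24),a(250,215)),(A,(30,-45,0),a(82,265)),(A,(30,45,0),a(255,243)),(A,(-30,-45,24),a(65,152)),(A,(-30,45,24),a(240,130)),
(A,(-5,-32,zt),a(63,38)),(A,(-5,32,zt),a(203,20)),(A,(5,32,zt),a(208,34)),(A,(5,-32,zt),a(67,52)),
(B,(-30,45,24),b(23,490)),(B,(-30,-45,24),b(150,553)),(B,(30,-45,24),b(202,487)),(B,(-5,-32,zt),b(160,376)),(B,(-5,32,zt),b(58,328))]
st=[(A,(80,-55,12),c(413,218)),(A,(80,55,12),c(522,288)),(A,(-80,55,12),c(627,162)),(A,(-25,0,195),c(574,20)),
(B,(-25,0,195),e(486,316)),(B,(-80,55,12),g(234,319)),(B,(80,55,12),g(335,312)),(B,(-80,-55,12),g(229,362)),(B,(80,-55,12),g(336,354))]
if __name__=='__main__':
    np.set_printoptions(precision=3,suppress=True)
    x0=onz(A,a(155,180),24);print(x0)
    p,r=fit(rack,[x0[0],x0[1],0]);print('rack',p);print(r.T)
    x1=onz(A,c(520,200),12)
    for yaw in (.8,-.8):
        q,r=fit(st,[x1[0],x1[1],yaw]);print('stand',q);print(r.T)
    for H in range(140,185,5):
        print(H,proj(B,W(q,(70,25,H-28))),proj(B,W(q,(70,25,H+6))),proj(A,W(q,(70,-25,H+6))),proj(A,W(q,(70,25,H+6))))
    print('obs',e(683,445),e(677,342),c(463,119),c(525,155))
E
python3 fit.py
```

```text
[ 480.622 -175.752   24.   ]
rack [ 483.882 -172.484    0.558]
[[ 0.431  0.493  0.297  0.094  0.152 -0.836  0.437 -0.717 -1.157  0.046
  -1.106 -0.534  0.424 -1.963 -0.499]
 [ 1.43   0.672  1.594  0.689  0.619 -0.026  0.785  0.551  0.822  1.098
  -0.171  1.395  0.217  1.67   2.537]]
stand [464.073 128.492  -0.316]
[[-1.211 -0.307  0.5   -0.426  0.769 -2.038 -2.272 -1.155  0.182]
 [-0.092  1.319  0.365  1.321  0.67  -1.109 -1.378  0.839  0.374]]
stand [464.073 128.492  -0.316]
[[-1.211 -0.307  0.5   -0.426  0.769 -2.038 -2.272 -1.155  0.182]
 [-0.092  1.319  0.365  1.321  0.67  -1.109 -1.378  0.839  0.374]]
140 [226.347 188.651] [225.523 175.238] [319.822 188.037] [338.974 199.929]
145 [226.228 186.71 ] [225.4   173.223] [320.022 186.642] [339.269 198.562]
150 [226.108 184.758] [225.275 171.196] [320.224 185.234] [339.568 197.183]
155 [225.987 182.795] [225.15  169.158] [320.427 183.813] [339.87 195.79]
160 [225.866 180.822] [225.024 167.109] [320.633 182.378] [340.174 194.383]
165 [225.744 178.837] [224.898 165.049] [320.84  180.929] [340.482 192.963]
170 [225.622 176.842] [224.77  162.976] [321.05  179.467] [340.792 191.528]
175 [225.499 174.836] [224.642 160.892] [321.261 177.99 ] [341.106 190.08 ]
180 [225.375 172.818] [224.514 158.796] [321.475 176.499] [341.422 188.617]
obs (225.375, 195.875) (223.875, 170.125) (320.6666666666667, 184.33333333333334) (341.3333333333333, 196.33333333333334)
```

```bash
cat >> h.py <<'E'
from scipy.spatial.transform import Rotation as Ro
def go(pos,yaw=None,half=0):
    o=ctrl.get_obs();R=Ro.from_rotvec(o['orientation']).as_matrix()
    y0=np.arctan2(R[1,1],R[0,1])
    if yaw is None: T=R
    else:
        y=np.array([np.cos(yaw+half*np.pi),np.sin(yaw+half*np.pi),0]);x=np.array([0,0,-1.]);T=np.column_stack([x,y,np.cross(x,y)])
    np.set_printoptions(precision=2,suppress=True)
    print('t %.2f'%o['t'],'pos',o['ee_pos'],'yaw %.3f'%y0,'F',o['ft_force'],'w %.1f'%o['width'],'q',o['qpos'])
    print('rot deg',Ro.from_matrix(R.T@T).as_rotvec(degrees=True),'then shift mm',T.T@(np.array(pos)-o['ee_pos']))
E
python3 - <<'E'
from h import *
for h in(0,1): go([484,-172,250],.558,h)
d=load('pics/scene');print(onz(d,(220,210),20),onz(d,(172,175),20))
E
```

```text
t 0.10 pos [201.02 591.27 222.  ] yaw 1.243 F [-0.62 -0.19 -0.41] w 87.6 q [ 1.22  0.42  1.63 -0.    1.09 -0.02]
rot deg [39.25  0.03  0.08] then shift mm [ -28.   -164.09  797.32]
t 0.10 pos [201.02 591.27 222.  ] yaw 1.243 F [-0.62 -0.19 -0.41] w 87.6 q [ 1.22  0.42  1.63 -0.    1.09 -0.02]
rot deg [-140.75   -0.1     0.03] then shift mm [ -28.    164.09 -797.32]
[ 580.99 -144.53   20.  ] [ 526.22 -309.36   20.  ]
```

Request:
carry_out:
  commands:
    - [-0.01,0,0,9.8,0,0]
    - [-0.01,0,0,9.8,0,0]
    - [-0.01,0,0,9.8,0,0]
    - [0,0,0,9.8,0,0]
    - [0,-0.01,0.05,0,0,0]
    - [0,-0.01,0.05,0,0,0]
    - [0,-0.01,0.05,0,0,0]
    - [0,-0.01,0.05,0,0,0]
  grip: 0

```text
t: 1.1
ee_pos: [268.7, 394.6, 249.9]
orientation: [0.797, 1.416, -0.808]
ft_force: [0.5, 0.3, 0.4]
width: 87.8
```

Request:
carry_out:
  commands:
    - [0,-0.01,0.05,0,0,0]
    - [0,-0.01,0.05,0,0,0]
    - [0,-0.01,0.05,0,0,0]
    - [0,-0.01,0.05,0,0,0]
    - [0,-0.01,0.05,0,0,0]
    - [0,-0.01,0.05,0,0,0]
    - [0,-0.01,0.05,0,0,0]
    - [0,-0.01,0.05,0,0,0]

```text
t: 2.1
ee_pos: [407.5, -2.7, 251.9]
orientation: [0.795, 1.416, -0.806]
ft_force: [1.0, 0.1, 0.6]
width: 87.5
```

```bash
python3 - <<'E'
from h import *
go([484,-172,250],.558)
E
```

```text
t 2.10 pos [407.51  -2.71 251.93] yaw 0.542 F [1.   0.1  0.62] w 87.5 q [-0.03  0.05  2.05 -0.01  1.04 -0.57]
rot deg [-0.89  0.29  0.27] then shift mm [  1.93 -24.75 184.11]
```

Request:
carry_out:
  commands:
    - [0,-0.006,0.046,-0.9,0.3,0.3]
    - [0,-0.006,0.046,0,0,0]
    - [0,-0.006,0.046,0,0,0]
    - [0,-0.006,0.046,0,0,0]
    - [0,0,0,0,0,0]

```text
t: 2.72
ee_pos: [485.3, -180.9, 251.2]
orientation: [0.794, 1.422, -0.792]
ft_force: [-0.2, 0.3, 0.2]
width: 88.1
```

```bash
python3 - <<'E'
from h import *
go([484,-172,250],.558)
d=snap('wrist','pics/w1');K,R,t=cam(d);print(-R.T@t,R[2])
im=d['pixels'].copy() if hasattr(d['pixels'],'copy') else np.array(d['pixels'])
import fit
for x,y in((5,32),(5,-32),(-5,32),(-5,-32)):
    p=proj(d,fit.W((483.9,-172.5,.558),(x,y,135)));print(p);cv2.circle(im,tuple(int(v) for v in p),3,(0,0,255),1)
cv2.imwrite('pics/w1b.png',im)
E
```

```text
t 2.73 pos [ 485.3  -180.93  251.21] yaw 0.553 F [-0.19  0.3   0.19] w 88.1 q [-0.38  0.23  1.84  0.    1.07 -0.93]
rot deg [-0.27 -0.05 -0.03] then shift mm [ 1.21  3.63 -8.26]
[ 450.48 -126.05  414.23] [ 0.13 -0.2  -0.97]
[291.59 165.29]
[291.38 231.78]
[280.71 165.34]
[281.07 231.82]
```

View pics/w1b.png

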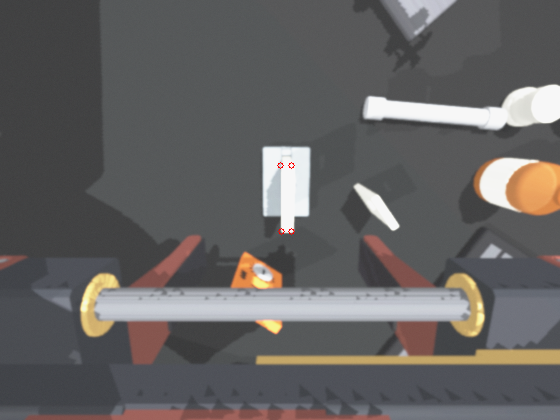

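The wrist view shows the plate in its rack at (287,195), with the model corners within about 2 px. The orange plate is at (262,290) and the small one at (377,206). Next I'll measure the top face precisely.

```bash
python3 - <<'E'
from h import *
d=load('pics/w1');g=d['pixels'].min(axis=2).astype(int)
for r in range(150,242,6): print(r,g[r,274:304])
E
```

```text
150 [243 243 243 243 242 241 238 234 237 242 243 243 243 243 243 241 234 232
 239 242 242 240 238 237 236 236 236 235 234 235]
156 [242 243 243 243 242 241 236 221 216 222 225 225 226 226 225 219 207 210
 226 234 235 236 236 235 235 235 233 234 234 234]
162 [243 243 243 242 236 221 194 199 229 242 244 245 245 244 244 245 244 244
 243 238 236 236 235 235 234 234 235 234 233 234]
168 [243 242 240 229 209 186 188 234 247 247 247 247 247 247 247 247 247 247
 247 247 246 236 233 233 234 234 234 234 234 234]
174 [220 196 187 183 184 181 194 242 247 247 247 247 247 247 247 247 247 247
 247 247 247 239 234 235 234 232 233 233 234 234]
180 [186 186 185 185 186 184 195 242 247 247 247 247 247 247 247 247 247 247
 247 247 247 245 238 234 233 234 234 234 234 234]
186 [186 187 185 185 185 181 195 242 247 247 247 247 247 247 247 247 247 247
 247 247 247 240 232 233 235 235 235 234 235 235]
192 [186 184 186 186 186 184 196 242 247 247 247 247 247 247 247 247 247 247
 247 247 247 241 236 235 234 235 234 234 234 234]
198 [188 187 189 188 187 186 197 242 247 247 247 247 247 247 247 247 247 247
 247 24
[... 171 characters left out ...]
10 [188 189 189 188 188 187 199 243 247 247 247 247 247 247 247 247 247 247
 247 247 246 244 243 243 243 243 243 243 244 244]
216 [116 116 116 116 117 117 142 232 247 247 247 247 247 247 247 247 247 247
 247 245 202 163 157 156 156 154 157 157 159 159]
222 [ 66  67  66  68  74  80 124 231 247 247 247 247 247 247 247 247 247 247
 247 232 140  94  86  87  86  87  88  87  88  87]
228 [ 67  73  82  86  87  88 126 230 247 247 247 247 247 247 247 247 247 247
 247 227 132  89  82  82  82  82  80  79  80  82]
234 [82 86 86 88 85 85 85 84 85 85 83 84 82 81 82 82 81 83 81 80 80 80 81 80
 80 79 80 79 81 79]
240 [79 81 81 79 79 81 80 78 79 80 78 81 78 80 78 78 80 80 80 80 80 78 80 80
 80 80 79 80 80 81]
```

```bash
python3 - <<'E'
from h import *
go([485.5,-171.5,101],.558)
E
```

```text
t 2.77 pos [ 484.35 -179.55  250.99] yaw 0.554 F [-0.61  0.81  0.13] w 87.5 q [-0.38  0.23  1.84  0.    1.07 -0.93]
rot deg [-0.22 -0.13 -0.  ] then shift mm [149.99   5.23  -6.22]
```

Request:
carry_out:
  commands:
    - [0.04,0.005,-0.006,-0.2,-0.1,0]
    - [0.04,0,0,0,0,0]
    - [0.02,0,0,0,0,0]
    - [0,0,0,0,0,0]

```text
t: 3.28
ee_pos: [482.7, -166.6, 148.7]
orientation: [0.788, 1.426, -0.787]
ft_force: [-0.5, 0.6, -0.8]
width: 87.6
```

```bash
python3 - <<'E'
from h import *
for i in range(3): d=snap('wrist','pics/w2');go([485.5,-171.5,101],.558)
g=d['pixels'].min(axis=2).astype(int)
import fit
for r in (150,200,220,240,250): 
    b=np.where(np.abs(np.diff(g[r]))>25)[0];print(r,b)
for x in(5,-5): print([proj(d,fit.W((485.5,-171.5,.558),(x,y,135))) for y in(-32,32)])
E
```

```text
t 3.33 pos [ 483.38 -166.88  149.63] yaw 0.560 F [-0.21  0.03  0.07] w 88.2 q [-0.36  0.36  1.93  0.    0.85 -0.92]
rot deg [ 0.13 -0.08 -0.03] then shift mm [48.63 -0.64  5.04]
t 3.38 pos [ 484.23 -167.44  150.44] yaw 0.560 F [ 0.14 -0.38 -0.25] w 87.6 q [-0.36  0.36  1.93  0.    0.85 -0.92]
rot deg [ 0.12  0.01 -0.09] then shift mm [49.44 -1.07  4.12]
t 3.42 pos [ 484.83 -167.89  150.95] yaw 0.560 F [-1.11  0.39  0.55] w 87.9 q [-0.36  0.36  1.93  0.    0.85 -0.92]
rot deg [ 0.11  0.08 -0.14] then shift mm [49.95 -1.34  3.42]
150 []
200 [249 250 270 271 310 311 312 537 538 539]
220 [249 250 251 270 309 310 311 371 372 373 374 388 389 390 533 534 535]
240 [249 250 251 270 309 310 311 385 386 387 411 412 413]
250 [250 251 270 309 310 394 395 396 418 419]
[array([288.97, 296.2 ]), array([289.81, 200.49])]
[array([273.7 , 296.18]), array([273.25, 200.45])]
```

```bash
python3 - <<'E'
from h import *
import fit
d=load('pics/w2');g=d['pixels'].min(axis=2).astype(int)
for r in (230,260,270,280,290,300): print(r,g[r,264:300])
for p in ((485.5,-171.5,.558),(484,-172.4,.558)):print(proj(d,fit.W(p,(5,-32,135))),proj(d,fit.W(p,(-30,0,24))),proj(d,fit.W(p,(30,0,24))))
E
```

```text
230 [177 177 177 176 176 177 184 225 246 247 247 247 247 247 247 247 247 247
 247 247 247 247 247 247 247 246 235 227 228 227 228 229 228 229 228 229]
260 [ 64  61  62  62  62  64  94 186 246 247 247 247 247 247 247 247 247 247
 247 247 247 247 247 247 247 204  99  66  62  63  63  61  64  63  61  63]
270 [ 62  62  63  67  69  71  82 132 205 239 245 246 246 246 246 246 246 246
 246 246 246 246 244 235 189 115  68  56  58  56  55  55  57  55  55  57]
280 [ 76  76  77  76  76  77 104 189 246 247 247 247 247 247 247 247 247 247
 247 247 247 247 247 247 244 166  83  57  57  55  57  55  54  56  55  55]
290 [121 122 125 127 128 128 132 135 136 136 136 137 135 135 136 137 134 135
 136 136 135 137 135 136 134 136 136 134 135 135 135 136 134 136 134 134]
300 [178 178 179 178 179 178 178 179 178 178 178 178 178 177 179 179 179 177
 177 177 177 177 178 177 179 178 178 178 175 173 169 169 173 176 178 178]
[288.96673968 296.2010017 ] [251.09656746 209.13264737] [311.89755418 209.25723444]
[286.29655188 296.15424124] [249.3229291  209.09870131] [310.12646949 209.22330255]
```

Request:
carry_out:
  commands:
    - [0.02,-0.002,0.003,0,0,0]
    - [0.02,0,0,0,0,0]
    - [0.01,0,0,0,0,0]
    - [0,0,0,0,0,0]
    - [0,0,0,0,0,0]

```text
t: 4.05
ee_pos: [489.0, -172.3, 105.8]
orientation: [0.788, 1.41, -0.783]
ft_force: [0.1, 0.5, -0.2]
width: 87.2
```

```bash
python3 - <<'E'
from h import *
go([484.8,-172,101],.558)
E
```

```text
t 4.05 pos [ 488.97 -172.32  105.8 ] yaw 0.561 F [ 0.09  0.49 -0.22] w 87.2 q [-0.36  0.44  1.95  0.    0.74 -0.92]
rot deg [ 0.16  0.57 -0.52] then shift mm [ 4.8  -3.36 -2.48]
```

Request:
carry_out:
  commands:
    - [0.004,-0.002,-0.001,0.1,0.5,-0.5]
    - [0,0,0,0,0,0]
    - [0,0,0,0,0,0]

```text
t: 4.42
ee_pos: [487.4, -172.9, 102.7]
orientation: [0.788, 1.42, -0.788]
ft_force: [-0.6, 0.1, -0.5]
width: 87.7
```

```bash
python3 - <<'E'
from h import *
go([484.8,-172,101],.558)
E
```

```text
t 4.42 pos [ 487.43 -172.87  102.75] yaw 0.559 F [-0.56  0.07 -0.54] w 87.7 q [-0.36  0.45  1.95 -0.    0.75 -0.92]
rot deg [ 0.04  0.14 -0.06] then shift mm [ 1.75 -1.77 -2.13]
```

Request:
carry_out:
  commands:
    - [0.002,-0.002,-0.002,0,0.1,0]
    - [0,0,0,0,0,0]
    - [0,0,0,0,0,0]

```text
t: 4.8
ee_pos: [484.3, -172.2, 100.6]
orientation: [0.789, 1.422, -0.788]
ft_force: [-0.9, 0.1, 0.6]
width: 88.0
```

```bash
python3 - <<'E'
from h import *
go([484.8,-172,101],.558)
d=snap('wrist','pics/w3')
cv2.imwrite('pics/w3b.png',d['pixels'][120:,:])
E
```

```text
t 4.80 pos [ 484.34 -172.16  100.62] yaw 0.559 F [-0.85  0.1   0.6 ] w 88.0 q [-0.37  0.45  1.95  0.    0.74 -0.92]
rot deg [ 0.04  0.02 -0.06] then shift mm [-0.38  0.47  0.11]
```

View pics/w3b.png

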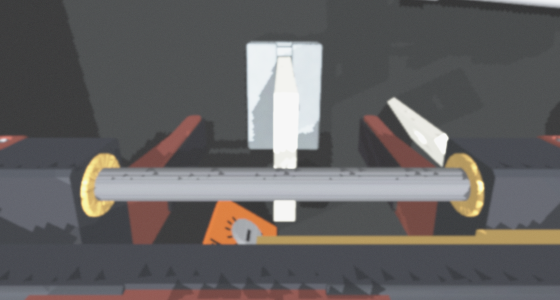

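The wrist view shows the plate at x≈285, between the fingers (205 and 362, centre ≈284). The small plate at (420,130) is beside the right finger, with no force reading. Closing now.

Request:
carry_out:
  commands:
    - [0,0.001,0,0,0,0]
    - [0,0,0,0,0,0]
    - [0,0,0,0,0,0]
    - [0,0,0,0,0,0]
    - [0,0,0,0,0,0]
    - [0,0,0,0,0,0]
    - [0,0,0,0,0,0]
    - [0,0,0,0,0,0]
  grip: 1

```text
t: 5.85
ee_pos: [485.4, -171.6, 100.7]
orientation: [0.789, 1.422, -0.788]
ft_force: [-0.1, -1.2, 0.8]
width: 11.3
```

```bash
python3 - <<'E'
from h import *
go([484.8,-172,260],.558)
E
```

```text
t 5.85 pos [ 485.37 -171.58  100.66] yaw 0.559 F [-0.08 -1.2   0.78] w 11.3 q [-0.36  0.45  1.95  0.    0.74 -0.92]
rot deg [ 0.05  0.03 -0.06] then shift mm [-159.34   -0.71    0.05]
```

Request:
carry_out:
  commands:
    - [-0.01,0,0,0,0,0]
    - [-0.015,0,0,0,0,0]
    - [-0.02,0,0,0,0,0]
    - [-0.03,0,0,0,0,0]
    - [-0.03,0,0,0,0,0]
    - [-0.03,0,0,0,0,0]
    - [0,0,0,0,0,0]

```text
t: 6.72
ee_pos: [485.0, -171.6, 245.2]
orientation: [0.789, 1.419, -0.787]
ft_force: [-1.4, -0.5, -0.7]
width: 10.1
```

```bash
python3 - <<'E'
from h import *
import fit
x=fit.W((464,128.5,-.316),(125,0,240));print(x);go(x,-.316)
E
```

```text
[np.float64(582.810760887039), np.float64(89.65411093252149), 240]
t 6.72 pos [ 484.99 -171.61  245.17] yaw 0.559 F [-1.44 -0.46 -0.74] w 10.1 q [-0.36  0.23  1.85  0.    1.05 -0.92]
rot deg [50.13  0.08 -0.2 ] then shift mm [   5.17   11.78 -278.73]
```

Request:
carry_out:
  commands:
    - [0,0,0,8.4,0,0]
    - [0,0,0,8.4,0,0]
    - [0,0,0,8.4,0,0]
    - [0,0,0,8.4,0,0]
    - [0,0,0,8.4,0,0]
    - [0,0,0,8.1,0,0]
    - [0,0,-0.02,0,0,0]
    - [0,0.002,-0.035,0,0,0]

```text
t: 7.72
ee_pos: [499.3, -119.2, 238.6]
orientation: [1.458, 1.03, -1.467]
ft_force: [0.6, -0.1, -1.4]
width: 10.2
```

Request:
carry_out:
  commands:
    - [0,0.002,-0.04,0,0,0]
    - [0,0.002,-0.04,0,0,0]
    - [0,0.002,-0.04,0,0,0]
    - [0,0.002,-0.04,0,0,0]
    - [0,0.002,-0.04,0,0,0]
    - [0,0,-0.02,0,0,0]
    - [0,0,0,0,0,0]

```text
t: 8.6
ee_pos: [581.3, 91.6, 231.0]
orientation: [1.45, 1.037, -1.476]
ft_force: [-0.1, -0.4, -1.2]
width: 9.7
```

```bash
python3 - <<'E'
from h import *
import fit
x=fit.W((464,128.5,-.316),(125,0,240));go(x,-.316)
d=snap('wrist','pics/w4');b=snap('side','pics/s4');a=snap('scene','pics/a4')
im=np.zeros((600,800,3),np.uint8)
im[:300,:400]=cv2.resize(d['pixels'],(400,300),interpolation=cv2.INTER_AREA)
im[:300,400:]=cv2.resize(a['pixels'][115:235,290:450],(400,300),interpolation=cv2.INTER_CUBIC) # 2.5x
im[300:,:]=cv2.resize(b['pixels'][125:245,130:290],(400,300),interpolation=cv2.INTER_CUBIC).repeat(1,1) if 0 else cv2.resize(b['pixels'][130:230,150:150+267],(800,300),interpolation=cv2.INTER_CUBIC)
cv2.imwrite('pics/c4.png',im)
E
```

```text
t 8.60 pos [581.29  91.61 230.99] yaw -0.347 F [-0.06 -0.38 -1.22] w 9.7 q [0.13 0.37 1.69 0.   1.1  0.48]
rot deg [-1.78  0.29  1.05] then shift mm [-9.01  2.05  1.38]
```

View pics/c4.png

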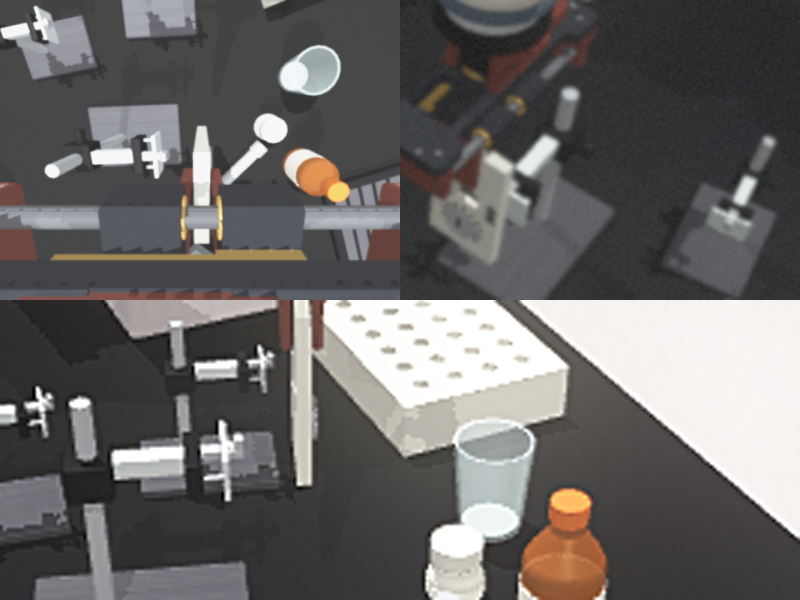

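The combined view shows the plate held squarely with its dial outward. In the wrist panel the hook's backing plate is at (152,155); in the side panel the nose is at about (232,445). I'll enlarge the wrist view to align laterally.

```bash
python3 - <<'E'
from h import *
import fit
d=load('pics/w4')
c=d['pixels'][170:270,60:310].copy();c=cv2.resize(c,(800,320),interpolation=cv2.INTER_CUBIC)
b=load('pics/s4')['pixels'][150:200,190:265];b=cv2.resize(b,(405,270),interpolation=cv2.INTER_CUBIC)
im=np.zeros((600,800,3),np.uint8);im[:320]=c;im[325:595,:405]=b
cv2.imwrite('pics/c5.png',im)
K,R,t=cam(d);print(-R.T@t,R)
for X in ((-25,0,195),(70,25,159),(70,-25,159),(81,0,161),(75,5,161),(80,55,12),(80,-55,12),(-80,55,12)):
    p=proj(d,fit.W((464,128.5,-.316),X));print(X,(p-[60,170]+.5)*3.2-.5)
E
```

```text
[605.95992524 152.33964724 393.60469759] [[ 0.94024221 -0.33997672 -0.01898469]
 [-0.32524432 -0.91320702  0.24549762]
 [-0.10080043 -0.22465256 -0.96921128]]
(-25, 0, 195) [ 46.60949601 223.32486779]
(70, 25, 159) [502.46735584  70.29379002]
(70, -25, 159) [518.57690781 259.37692375]
(81, 0, 161) [552.38600193 168.3466494 ]
(75, 5, 161) [527.1536302  149.78278372]
(80, 55, 12) [608.351627   -75.69979047]
(80, -55, 12) [623.45772307 194.90793599]
(-80, 55, 12) [201.47496471 -63.05117427]
```

View pics/c5.png

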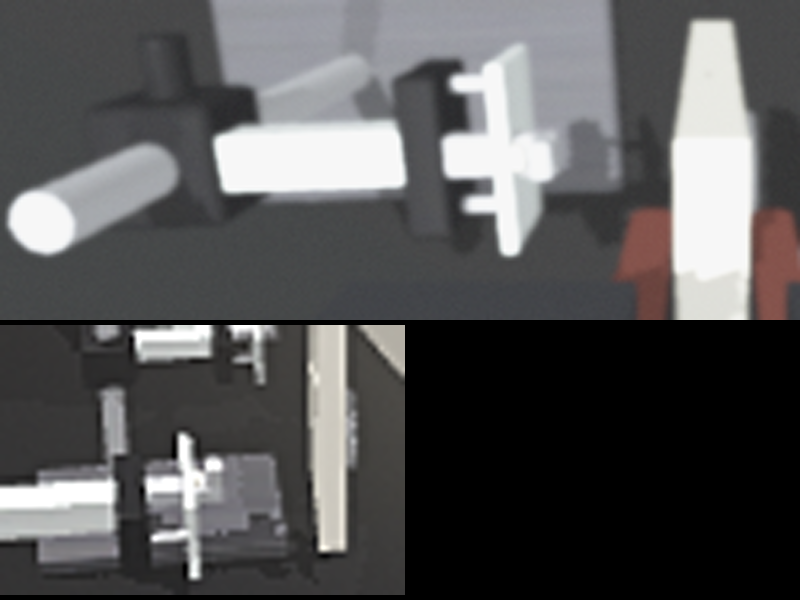

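```bash
python3 - <<'E'
from h import *
import fit
b=load('pics/s4');a=load('pics/a4');q=(463.8,130.1,-.316)
for H in (145,150,155,160): print(H,proj(b,fit.W(q,(70,25,H+6))),proj(b,fit.W(q,(70,-25,H-28))),proj(b,fit.W(q,(78,0,H+8))))
print('obs',(223.5,169.6),(225.7,196.4),(229,174.9))
o=(581.3,91.6,231-92.7)
for X in((-5,-32,0),(5,-32,0)): print(proj(b,fit.W((581.3,91.6,-.347),(X[0],X[1],138.3))),)
print('obs',(190+320/5.4,150+226/5.4),(190+346/5.4,150+226/5.4))
go(fit.W(q,(125,0,185)),-.316)
E
```

```text
145 [224.9978942  172.87326245] [227.07997967 199.85157808] [229.45593032 178.29095041]
150 [224.87247485 170.84791769] [226.95806084 197.8639284 ] [229.34069688 176.24131389]
155 [224.74635592 168.81127568] [226.83544889 195.86497887] [229.22480806 174.18002013]
160 [224.61953154 166.76324162] [226.71213791 193.85463285] [229.10825824 172.1069694 ]
obs (223.5, 169.6) (225.7, 196.4) (229, 174.9)
[250.25643737 191.6128451 ]
[255.1767763  191.36150392]
obs (249.25925925925924, 191.85185185185185) (254.07407407407408, 191.85185185185185)
t 8.75 pos [581.02  89.95 231.45] yaw -0.349 F [-0.32 -0.5  -1.29] w 10.0 q [0.13 0.37 1.69 0.   1.1  0.48]
rot deg [-1.92  0.29  1.03] then shift mm [46.45  1.11 -1.73]
```

Request:
carry_out:
  commands:
    - [0.017,0.001,-0.002,-1.9,0.3,1.0]
    - [0.017,0,0,0,0,0]
    - [0.014,0,0,0,0,0]
    - [0,0,0,0,0,0]
    - [0,0,0,0,0,0]

```text
t: 9.38
ee_pos: [582.0, 87.4, 182.1]
orientation: [1.442, 1.039, -1.442]
ft_force: [0.1, -0.6, -0.6]
width: 9.6
```

```bash
python3 - <<'E'
from h import *
import fit
q=(463.8,130.1,-.316)
go(fit.W(q,(92,0,180)),-.316)
E
```

```text
t 9.38 pos [581.96  87.37 182.14] yaw -0.322 F [ 0.09 -0.62 -0.62] w 9.6 q [ 0.13  0.42  1.74 -0.    0.98  0.45]
rot deg [-0.33  0.01  0.  ] then shift mm [  2.14 -33.59  -3.9 ]
```

Request:
carry_out:
  commands:
    - [0.001,-0.008,-0.002,-0.3,0,0]
    - [0,-0.01,-0.001,0,0,0]
    - [0,-0.01,0,0,0,0]
    - [0,0,0,0,0,0]
    - [0,0,0,0,0,0]

```text
t: 10.0
ee_pos: [554.8, 100.4, 182.6]
orientation: [1.439, 1.042, -1.436]
ft_force: [-0.4, 0.3, -1.9]
width: 10.1
```

```bash
python3 - <<'E'
from h import *
import fit
q=(463.8,130.1,-.316)
go(fit.W(q,(92,0,180)),-.316)
b=snap('side','pics/s6');a=snap('scene','pics/a6');w=snap('wrist','pics/w6')
f=lambda i,x,y,k:cv2.resize(i['pixels'][y:y+60,x:x+80],(400,300),interpolation=cv2.INTER_CUBIC)
im=np.zeros((600,800,3),np.uint8);im[:300,:400]=f(b,195,140,5);im[:300,400:]=f(a,300,155,5)
im[300:,:400]=cv2.resize(w['pixels'][150:270,150:310],(400,300),interpolation=cv2.INTER_CUBIC)
cv2.imwrite('pics/c6.png',im)
E
```

```text
t 10.00 pos [554.78 100.38 182.56] yaw -0.315 F [-0.42  0.26 -1.9 ] w 10.1 q [ 0.16  0.38  1.8  -0.    0.96  0.47]
rot deg [ 0.04 -0.05 -0.11] then shift mm [ 2.56 -3.71  0.03]
```

View pics/c6.png

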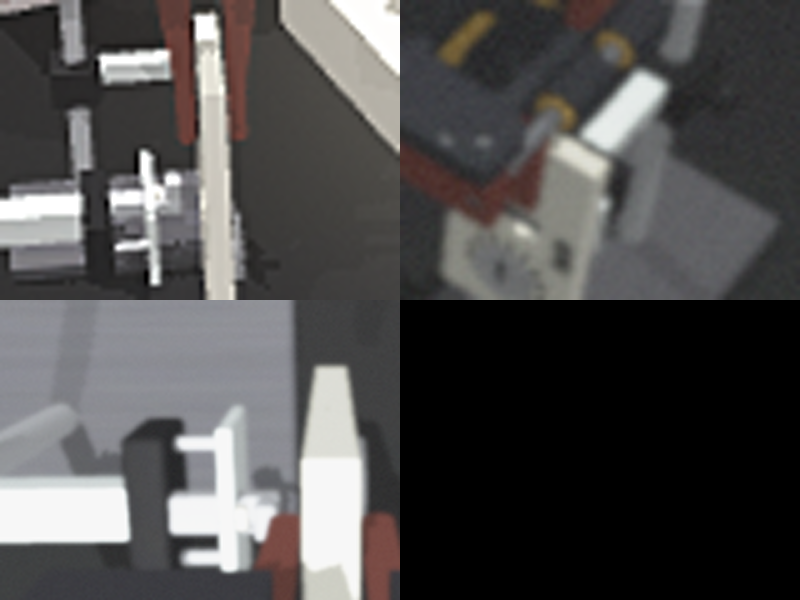

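The plate is squarely in front of the nose: in the side panel the nose is at (173,185) and the plate at (210,180). I'll advance gently.

Request:
carry_out:
  commands:
    - [0.002,-0.004,0,0,0,0]
    - [0.0,-0.004,0,0,0,0]
    - [0,-0.004,0,0,0,0]
    - [0,0,0,0,0,0]

```text
t: 10.65
ee_pos: [542.7, 103.9, 179.9]
orientation: [1.439, 1.042, -1.437]
ft_force: [-0.4, 0.4, -1.5]
width: 10.3
```

```bash
python3 - <<'E'
from h import *
import fit
q=(463.8,130.1,-.316)
go(fit.W(q,(67,0,180)),-.316)
E
```

```text
t 10.65 pos [542.69 103.95 179.88] yaw -0.316 F [-0.42  0.38 -1.48] w 10.3 q [ 0.17  0.37  1.83 -0.    0.94  0.48]
rot deg [-0.01 -0.02 -0.06] then shift mm [ -0.12 -16.11  -0.34]
```

Request:
carry_out:
  commands:
    - [0,-0.003,0,0,0,0]
    - [0,-0.003,0,0,0,0]
    - [0,-0.003,0,0,0,0]
    - [0,0,0,0,0,0]
    - [0,0,0,0,0,0]

```text
t: 11.28
ee_pos: [535.3, 106.6, 180.4]
orientation: [1.44, 1.04, -1.434]
ft_force: [2.5, -1.9, -1.7]
width: 9.6
```

```bash
python3 - <<'E'
from h import *
import fit
q=(463.8,130.1,-.316)
go(fit.W(q,(67,0,180)),-.316)
E
```

```text
t 11.28 pos [535.28 106.64 180.43] yaw -0.316 F [ 2.46 -1.92 -1.72] w 9.6 q [ 0.18  0.36  1.84 -0.    0.93  0.49]
rot deg [ 0.03 -0.06 -0.28] then shift mm [ 0.43 -8.23 -0.09]
```

Spring contact begins at x≈75, as predicted. I'll push in further.

Request:
carry_out:
  commands:
    - [0,-0.003,0,0,0,0]
    - [0,-0.003,0,0,0,0]
    - [0,-0.002,0,0,0,0]
    - [0,0,0,0,0,0]
    - [0,0,0,0,0,0]

```text
t: 11.9
ee_pos: [531.1, 108.4, 181.4]
orientation: [1.444, 1.033, -1.425]
ft_force: [4.1, -2.9, -2.8]
width: 10.0
```

```bash
python3 - <<'E'
from h import *
import fit
q=(463.8,130.1,-.316)
go(fit.W(q,(67,0,180)),-.316)
E
```

```text
t 11.90 pos [531.08 108.44 181.4 ] yaw -0.314 F [ 4.07 -2.93 -2.79] w 10.0 q [ 0.18  0.35  1.86 -0.01  0.92  0.5 ]
rot deg [ 0.1  -0.15 -0.8 ] then shift mm [ 1.4  -3.68  0.32]
```

Request:
carry_out:
  commands:
    - [0.001,-0.003,0,0,0,-0.8]
    - [0,-0.003,0,0,0,0]
    - [0,-0.001,0,0,0,0]
    - [0,0,0,0,0,0]

```text
t: 12.4
ee_pos: [529.6, 109.6, 182.4]
orientation: [1.444, 1.037, -1.424]
ft_force: [5.5, -3.3, -3.1]
width: 10.1
```

```bash
python3 - <<'E'
from h import *
import fit
q=(463.8,130.1,-.316)
go(fit.W(q,(66.5,0,180)),-.316)
E
```

```text
t 12.40 pos [529.65 109.58 182.45] yaw -0.312 F [ 5.51 -3.27 -3.15] w 10.1 q [ 0.18  0.35  1.86 -0.    0.92  0.5 ]
rot deg [ 0.21 -0.28 -0.73] then shift mm [ 2.45 -2.46  0.96]
```

Request:
carry_out:
  commands:
    - [0.002,-0.004,0,0,-0.2,-0.8]
    - [0.001,-0.004,0,0,0,-0.5]
    - [0,-0.004,0,0,0,-0.3]

```text
t: 12.78
ee_pos: [525.2, 111.8, 182.3]
orientation: [1.437, 1.048, -1.431]
ft_force: [12.8, -7.2, -8.4]
width: 9.8
```

```bash
python3 - <<'E'
from h import *
import fit
q=(463.8,130.1,-.316)
go(fit.W(q,(66.5,0,180)),-.316)
E
```

```text
t 12.78 pos [525.25 111.76 182.28] yaw -0.310 F [12.8  -7.17 -8.42] w 9.8 q [0.19 0.35 1.86 0.   0.93 0.49]
rot deg [ 0.36 -0.22 -0.06] then shift mm [2.28 2.4  1.67]
```

Request:
carry_out:
  commands:
    - [0.003,0.001,0.0,0,-0.2,0]
    - [0.001,-0.001,0,0,0,0]

```text
t: 13.02
ee_pos: [529.8, 111.0, 180.6]
orientation: [1.439, 1.039, -1.423]
ft_force: [5.0, -5.1, 0.0]
width: 9.7
```

```bash
python3 - <<'E'
from h import *
import fit
q=(463.8,130.1,-.316)
go(fit.W(q,(66.5,0,180)),-.316)
b=snap('side','pics/s7');a=snap('scene','pics/a7');w=snap('wrist','pics/w7')
f=lambda i,x,y,k:cv2.resize(i['pixels'][y:y+60,x:x+80],(400,300),interpolation=cv2.INTER_CUBIC)
im=np.zeros((600,800,3),np.uint8);im[:300,:400]=f(b,195,140,5);im[:300,400:]=f(a,290,155,5)
im[300:,:400]=cv2.resize(w['pixels'][150:270,150:310],(400,300),interpolation=cv2.INTER_CUBIC)
cv2.imwrite('pics/c7.png',im)
go(fit.W(q,(66.5,0,180)),-.316)
E
```

```text
t 13.03 pos [529.82 111.05 180.6 ] yaw -0.309 F [ 4.95 -5.11  0.01] w 9.7 q [ 0.19  0.35  1.86 -0.    0.92  0.5 ]
rot deg [ 0.41 -0.15 -0.65] then shift mm [ 0.6  -2.17  2.41]
t 13.18 pos [529.57 111.1  180.59] yaw -0.309 F [ 6.44 -4.11  0.46] w 10.0 q [ 0.19  0.35  1.86 -0.    0.92  0.5 ]
rot deg [ 0.41 -0.15 -0.63] then shift mm [ 0.59 -1.92  2.38]
```

View pics/c7.png

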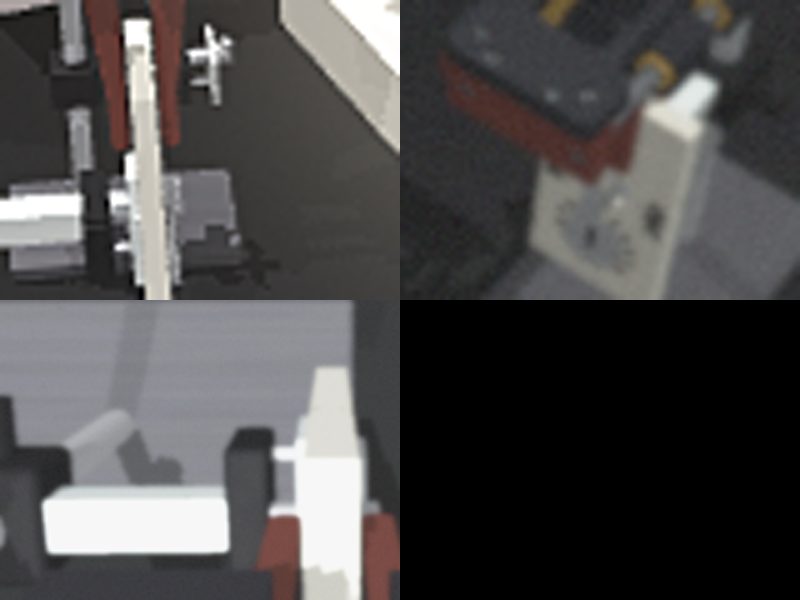

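In this view the plate sits on the hook and pushes the backing plate back. The side panel has the plate at (150,160), with the backing plate hidden behind it. The nose shows at (620,200) in the scene panel. I'll slide it down while holding the push.

Request:
carry_out:
  commands:
    - [0.002,-0.004,0.001,0.2,0,-0.8]
    - [0.003,-0.003,0.001,0,0,-0.5]
    - [0.003,-0.003,0,0,0,-0.4]

```text
t: 13.55
ee_pos: [527.5, 112.0, 177.0]
orientation: [1.441, 1.052, -1.43]
ft_force: [7.5, -5.5, 2.1]
width: 9.9
```

```bash
python3 - <<'E'
from h import *
import fit
q=(463.8,130.1,-.316)
go(fit.W(q,(66.5,0,167)),-.316)
E
```

```text
t 13.55 pos [527.49 112.03 177.02] yaw -0.311 F [ 7.5  -5.45  2.05] w 9.9 q [0.18 0.36 1.86 0.01 0.92 0.49]
rot deg [ 0.31 -0.48  0.06] then shift mm [10.02  0.35  2.62]
```

Request:
carry_out:
  commands:
    - [0.004,-0.0025,0.001,0.2,-0.3,0]
    - [0.003,-0.0025,0.001,0,-0.2,-0.2]
    - [0.003,-0.0025,0,0,0,-0.2]

```text
t: 13.92
ee_pos: [528.2, 112.2, 171.6]
orientation: [1.444, 1.039, -1.425]
ft_force: [6.8, -5.2, 2.3]
width: 10.1
```

```bash
python3 - <<'E'
from h import *
import fit
q=(463.8,130.1,-.316)
go(fit.W(q,(66.5,0,167)),-.316)
E
```

```text
t 13.93 pos [528.18 112.18 171.61] yaw -0.312 F [ 6.77 -5.16  2.34] w 10.1 q [ 0.19  0.36  1.87 -0.    0.9   0.5 ]
rot deg [ 0.2  -0.31 -0.61] then shift mm [ 4.61 -0.26  2.97]
```

Request:
carry_out:
  commands:
    - [0.003,-0.0025,0.001,0.2,-0.3,-0.6]
    - [0.003,-0.002,0,0,0,-0.2]

```text
t: 14.18
ee_pos: [528.9, 112.4, 168.5]
orientation: [1.443, 1.039, -1.429]
ft_force: [7.0, -4.2, 2.6]
width: 10.0
```

```bash
python3 - <<'E'
from h import *
import fit
q=(463.8,130.1,-.316)
go(fit.W(q,(66.5,0,167)),-.316)
E
```

```text
t 14.18 pos [528.87 112.43 168.5 ] yaw -0.315 F [ 6.98 -4.15  2.61] w 10.0 q [ 0.19  0.37  1.86 -0.    0.9   0.5 ]
rot deg [ 0.07 -0.21 -0.46] then shift mm [ 1.5  -0.84  3.43]
```

Request:
carry_out:
  commands:
    - [0.003,-0.0015,0,0,-0.2,-0.5]
    - [0.002,-0.001,0,0,0,-0.2]

```text
t: 14.42
ee_pos: [530.7, 112.8, 166.0]
orientation: [1.44, 1.042, -1.431]
ft_force: [6.1, -4.5, 2.7]
width: 10.1
```

```bash
python3 - <<'E'
from h import *
import fit
q=(463.8,130.1,-.316)
go(fit.W(q,(66.5,0,167)),-.316)
E
```

```text
t 14.43 pos [530.68 112.76 165.95] yaw -0.314 F [ 6.11 -4.53  2.72] w 10.1 q [ 0.19  0.38  1.86 -0.    0.9   0.5 ]
rot deg [ 0.14 -0.14 -0.28] then shift mm [-1.05 -2.45  4.3 ]
```

Request:
carry_out:
  commands:
    - [0.003,-0.0025,0.002,0,-0.1,-0.3]
    - [0.002,-0.001,0.001,0,0,-0.2]

```text
t: 14.68
ee_pos: [531.0, 112.3, 165.0]
orientation: [1.444, 1.044, -1.429]
ft_force: [0.6, -0.5, 13.4]
width: 9.7
```

```bash
python3 - <<'E'
from h import *
import fit
q=(463.8,130.1,-.316)
go(fit.W(q,(66.5,0,167)),-.316)
E
```

```text
t 14.68 pos [531.01 112.32 165.01] yaw -0.314 F [ 0.59 -0.52 13.35] w 9.7 q [0.18 0.38 1.86 0.   0.9  0.5 ]
rot deg [ 0.13 -0.38 -0.3 ] then shift mm [-1.99 -2.9   3.99]
```

Firm contact at z≈165: Fz is 13 N and the sideways load has passed to the nose. That matches bar top ≈151–153. I'll take a quick look before letting go.

```bash
python3 - <<'E'
from h import *
import fit
b=snap('side','pics/s8');a=snap('scene','pics/a8')
im=np.zeros((600,800,3),np.uint8)
im[:,:400]=cv2.resize(b['pixels'][140:215,195:245],(400,600),interpolation=cv2.INTER_CUBIC)
im[:,400:]=cv2.resize(a['pixels'][155:230,305:355],(400,600),interpolation=cv2.INTER_CUBIC)
cv2.imwrite('pics/c8.png',im)
q=(463.8,130.1,-.316)
go(fit.W(q,(66.5,0,167)),-.316)
for H in (151.5,): 
  for X in ((78,0,H+8),(78,5,H+8),(75,0,H),(75,12,H),(75,-12,H),(75,-12,H-24)): p=proj(a,fit.W(q,X));print(X,((p-[305,155]+.5)*8-.5)+[400,0])
E
```

```text
t 14.78 pos [531.08 112.25 165.06] yaw -0.314 F [ 1.66 -0.16 11.13] w 9.6 q [0.18 0.38 1.86 0.   0.89 0.5 ]
rot deg [ 0.14 -0.38 -0.32] then shift mm [-1.94 -2.99  3.94]
(78, 0, 159.5) [592.03 304.76]
(78, 5, 159.5) [607.63 314.43]
(75, 0, 151.5) [595.41 315.5 ]
(75, 12, 151.5) [632.65 338.62]
(75, -12, 151.5) [558.54 292.61]
(75, -12, 127.5) [550.17 344.86]
```

View pics/c8.png

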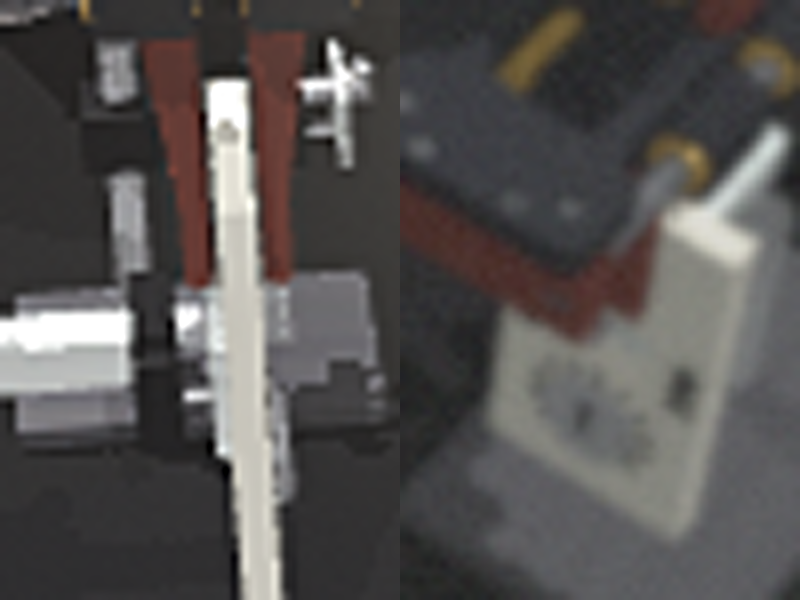

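The side panel shows the nose just right of (in front of) the plate at (285,305), and the fingers end above the backing plate. Releasing.

Request:
carry_out:
  commands:
    - [0.001,0,0,0,0,0]
    - [0,0,0,0,0,0]
    - [0,0,0,0,0,0]
    - [0,0,0,0,0,0]
    - [0,0,0,0,0,0]
    - [0,0,0,0,0,0]
    - [0,0,0,0,0,0]
    - [0,0,0,0,0,0]
  grip: 0

```text
t: 15.78
ee_pos: [528.7, 112.8, 163.6]
orientation: [1.442, 1.047, -1.433]
ft_force: [-0.4, 0.4, 0.5]
width: 85.7
```

```bash
python3 - <<'E'
from h import *
import fit
b=snap('side','pics/s9');a=snap('scene','pics/a9');w=snap('wrist','pics/w9')
im=np.zeros((600,800,3),np.uint8)
im[:,:400]=cv2.resize(b['pixels'][140:215,195:245],(400,600),interpolation=cv2.INTER_CUBIC)
im[:300,400:]=cv2.resize(a['pixels'][150:225,290:390],(400,300),interpolation=cv2.INTER_CUBIC)
im[300:,400:]=cv2.resize(w['pixels'][150:270,150:310],(400,300),interpolation=cv2.INTER_CUBIC)
cv2.imwrite('pics/c9.png',im)
go([531,112,240],-.316)
E
```

```text
t 15.93 pos [528.75 112.84 163.66] yaw -0.314 F [-0.71  0.04  0.33] w 87.9 q [0.19 0.38 1.86 0.01 0.9  0.5 ]
rot deg [ 0.09 -0.34 -0.06] then shift mm [-76.34   2.4    0.1 ]
```

View pics/c9.png

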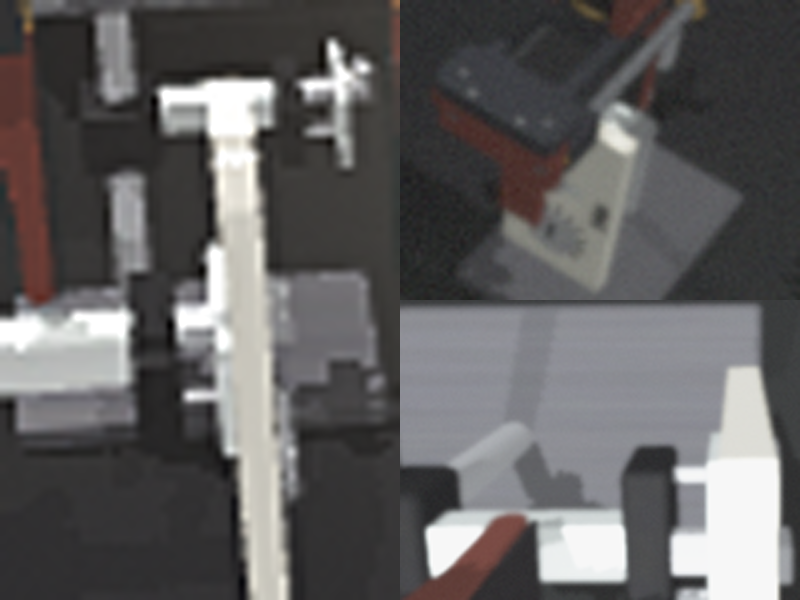

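The plate stays put after release, upright against the backing plate. Retreating straight up.

Request:
carry_out:
  commands:
    - [-0.005,0,0,0,0,0]
    - [-0.015,0,0,0,0,0]
    - [-0.03,0,0,0,0,0]
    - [-0.03,0,0,0,0,0]
    - [-0.03,0,0,0,0,0]
    - [-0.03,0,0,0,0,0]
    - [0,0,0.0,0,0,0]

```text
t: 16.8
ee_pos: [528.8, 112.1, 314.0]
orientation: [1.445, 1.044, -1.429]
ft_force: [0.3, -0.6, -0.8]
width: 88.0
```

Request:
carry_out:
  commands:
    - [0,0,0.05,0,0,0]
    - [0,0,0.05,0,0,0]
    - [0,0,0.05,0,0,0]
    - [0,0,0.05,0,0,0]
    - [0,0,0,0,0,0]
    - [0,0,0,0,0,0]

```text
t: 17.55
ee_pos: [463.2, -82.2, 309.6]
orientation: [1.443, 1.048, -1.43]
ft_force: [-0.4, -0.2, -0.6]
width: 87.9
```

```bash
python3 - <<'E'
from h import *
import fit
b=snap('side','pics/sA');a=snap('scene','pics/aA')
im=np.zeros((600,800,3),np.uint8)
im[:,:400]=cv2.resize(b['pixels'][140:215,195:245],(400,600),interpolation=cv2.INTER_CUBIC)
im[:300,400:]=cv2.resize(a['pixels'][150:225,290:390],(400,300),interpolation=cv2.INTER_CUBIC)
im[300:,400:]=cv2.resize(a['pixels'],(400,300),interpolation=cv2.INTER_AREA)
cv2.imwrite('pics/cA.png',im)
q=(463.8,130.1,-.316)
for H in (145,151.5,160):
  for y in(-32,32): 
    p=proj(b,fit.W(q,(65,y,H+48)));r=proj(a,fit.W(q,(75,y,H+48)));print(H,y,(p-[195,140]+.5)*8-.5,(r-[290,150]+.5)*4-.5+[400,0])
go([531,112,240],-.316)
E
```

```text
145 -32 [225.63362431 246.86906966] [515.1036891   98.75936166]
145 32 [214.06625121 114.92590615] [618.23388463 161.34195224]
151.5 -32 [224.16540971 224.20119488] [516.1553432   90.80984578]
151.5 32 [212.62763226  92.88694973] [619.99391501 153.58269336]
160 -32 [222.22816736 194.29196574] [517.55108365  80.25936079]
160 32 [210.73027669  63.8203671 ] [622.330768   143.28045789]
t 17.65 pos [463.47 -81.63 309.63] yaw -0.311 F [-0.07  0.32  0.93] w 88.0 q [-0.2   0.09  1.87  0.01  1.18  0.1 ]
rot deg [ 0.28 -0.45 -0.11] then shift mm [  69.63    4.01 -205.03]
```

View pics/cA.png

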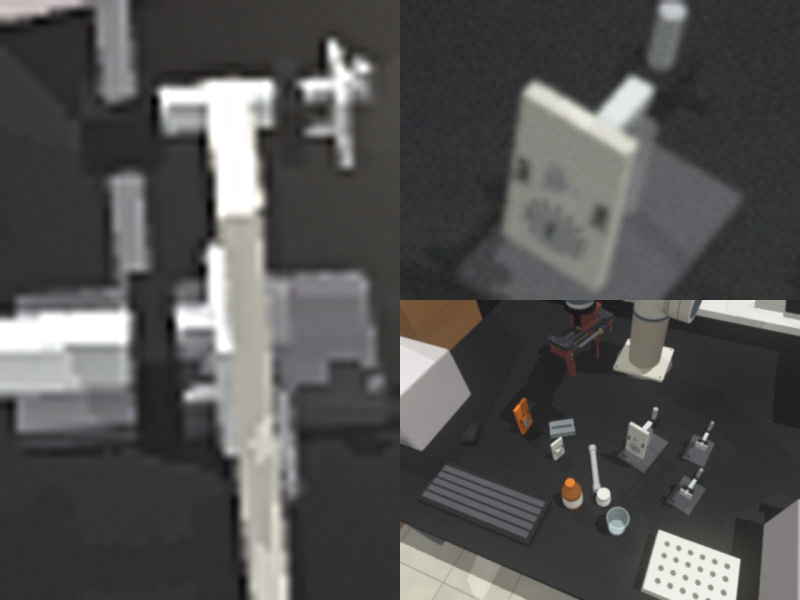

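```bash
python3 - <<'E'
from h import *
for c,(x,y,w,h) in (('s',(212,178,25,60)),('a',(310,185,40,40))):
    f=lambda n:cv2.cvtColor(load('pics/'+c+n)['pixels'],cv2.COLOR_BGR2GRAY).astype(np.float32)
    A,B=f('8'),f('A');M=np.eye(2,3,dtype=np.float32)
    cc,M=cv2.findTransformECC(A[y:y+h,x:x+w],B[y:y+h,x:x+w],M,cv2.MOTION_TRANSLATION,(3,200,1e-6));print(c,cc,M[:,2])
    a=load('pics/'+c+'8')
# nose bar visible below upper window edge: brightness in scene round window
a=load('pics/aA');q=(463.8,130.1,-.316)
import fit
for z in range(122,160,4): print(z,[int(a['pixels'][int(round(p[1]))+1,int(round(p[0]))+1].mean()) for p in [proj(a,fit.W(q,(75,yy,z))) for yy in range(-16,20,4)]])
E
```

```text
s 0.9841028954781228 [0.73820496 0.14006647]
a 0.7484433715788669 [-0.7601161   0.13548432]
122 [121, 113, 105, 114, 111, 116, 107, 118, 116]
126 [130, 127, 112, 120, 109, 121, 112, 121, 124]
130 [129, 134, 125, 124, 119, 121, 128, 133, 127]
134 [127, 126, 132, 131, 132, 133, 135, 130, 131]
138 [127, 121, 122, 125, 131, 133, 134, 132, 131]
142 [126, 122, 115, 114, 126, 136, 135, 132, 133]
146 [132, 125, 106, 111, 117, 120, 127, 127, 133]
150 [128, 128, 107, 108, 108, 114, 128, 130, 133]
154 [131, 130, 115, 110, 110, 128, 129, 133, 132]
158 [131, 130, 122, 116, 115, 130, 130, 131, 131]
```

After release the plate did not rise: vertical image shift is about 0.14 px (<0.4 mm), and the spring moved it outward against the nose. Handing in.

```bash
python3 -c "
from workcell import ctrl
print(ctrl.close_job())"
```

```text
the job is handed in; nothing more can be done
None
```

I took the larger white dial plate out of the rack and hung it on the hook of the largest stand, with its dial facing outward. The job is handed in; the robot clock read about 18 s of the 59 s.

**Feeling for the hook:** the backing plate's spring began to push at the expected distance, with forces that matched its rating. Sliding down behind the nose, the plate met a firm stop at 13 N. That puts the bar's top at about 151 mm, against 153 mm from the cameras.

**Last checks:** after I let go, the plate stayed up and did not rise (under 0.4 mm), and the spring settled it against the nose. The gripper retreated clear, and the other things looked undisturbed in the final picture.

**Weak points:**
- I could not see the white switch itself. That it is pressed in is inferred from the firm stop and from the plate staying at that height.
- The tool read 3–4 mm off the estimated hook centre sideways while the plate went on. That is within the window's 7 mm of play.
- During the push the plate reached the backing plate's stop once, with about 17 N in total on the tool; I eased off straight away.

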